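Lay freshly potted control modules on the curing mat and cover them

ROBOT

A 6-joint arm with a two-finger parallel gripper is mounted at the origin on the work surface. World frame = base frame: x ahead of the robot, y to its left, z up, the work surface at z = 0. Lengths are in mm, angles in rad, forces in N, time in s.
With the tool pointing down it reaches from about 275 to 750 mm from the base axis. Payload 10.2 kg.
Tool frame: the origin (TCP) lies midway between the tips of the shut fingers; the grasp point (between the pads) lies 19 mm behind it; z points along the fingers, y is the line along which they close (so a half turn about z gives the same grasp; the last joint's range is limited). The gripper opens to 85 mm and grips with 20 to 120 N. Pads are 22 mm wide; open, the fingers measure 114 mm over their backs; the gripper's body (76 mm by 85 mm) begins 54 mm behind the grasp point. The pads swing forward as they close: fully open they stand 13 mm farther back than shut.
Start: joints at [0.888, 0.313, 1.498, -0, 1.331, -0.223], TCP at [232.992, 470.474, 231.294] pointing down, gripper open.
Joint ranges: [-2.94, 2.94], [-0.97, 2.17], [0.19, 2.56], [-1.23, 4.37], [0.02, 3.11], [-2.88, 2.88]. Speed limits (rad/s): [2.39, 2.39, 3.01, 3.14, 3.14, 3.14].

INTERFACE

Orientations are given as a unit quaternion [w, x, y, z].
In Python, from rig import ctrl, capture, camera_info gives the robot as it stands.
- The arm moves only by the tool apply_moves, never from a script. Its argument "targets" is a list of rows, each a list of 3 entries, a list of its own where there are three numbers: the finger opening in mm, from 0 to 85.4, then the shift along the world's x, y, z in mm, then the turn, a rotation vector about the world's x, y, z in degrees. In form: [[grip, [dx, dy, dz], [rx, ry, rz]], ...]. A call has 1 to 20 rows; each row is the pose to reach, as a shift and turn from the pose commanded when the call began; what a row does not reach only later rows make up. A row lasts 1/10 s, in which the tool goes at most 50 mm and 8.59 degrees, less where a joint would pass 70% of its speed; a pose out of reach is approached as far as the arm can. A call with a gripper value outside its range is refused whole. The fingers move at their own pace and stop on an object; "squeeze" is the grip in N (left out, the last holds). Time passes only in rows, so rows that repeat a pose let the fingers close. It gives the time, the measured TCP pose, the force, the opening and the grip force at its end, in the units of the state.
- ctrl.sense(): the state, without advancing time (a new reading comes with each control period).
- capture(name): name is "scene" or "top"; returns (picture, depth): 420x560x3 uint8, blue, green, red; 420x560 float32, mm along the optical axis (not along the pixel's ray), 0 where there is no reading.
- camera_info(name): a dict with "vfov" (degrees; the focal length in pixels is half the picture's height over the tangent of half this angle, whatever the lens; pixels are square), "cx", "cy" (the principal point, pixels), "extrinsics" (4x4, takes a point from camera to world coordinates). Camera axes: x right, y down, z forward; pixel columns grow to the right and rows downward; lengths in mm; the calibration is good to about 2 mm. A picture is of the moment at which its call begins. camera_info takes no time and is no camera call.
- ctrl.finish_job(): hands the job in; it is judged then, once.
The state is a dict: "time_s": time; "joints": joint angles; "dq": joint speeds; "tau": joint torques, N m; "eef_pos": TCP position; "ee_rot": TCP orientation; "force": force on the tool from outside, world axes, zero at the start; "wrist_torque": the same for the moment, N m; "grip_width": opening from 0.0 (shut) to 1.0 (fully open); "grip_force": force on a finger pad.
Only numpy, scipy, OpenCV 4.12 (cv2) and the standard library are available. Lean on these libraries where they do the work, as an engineer would, in place of code of your own. Each camera call takes 0.05 s, during which the arm holds its last target. There are 200 camera calls.

TASK

Put the levelling block that was left on the curing mat into the open drawer and shut the drawer fully. Slide every control module that lies on the bench into a marked bay of the mat, one per bay and squarely inside its outline; the potting is still soft, so keep the modules flat on the bench and never lift or tip them. Then set the dust hood squarely over the mat, resting flat on the bench, and swing the clamp all the way down over it; leave the other things on the bench where they are.

Things in the scene. Friction and masses are not known exactly. Their poses are not given: they have to be found in the camera images.
- module0: control module, a flat black slab 90 x 36 x 14 mm (x, y, z) with a grey top, two brass studs at one end (either end may lead), and on the middle of its top an upright white connector 30 x 10 mm (x, y), 20 mm high, up to 34 mm above the bench, good to grip by; about 140 g; lies in front of the mat; origin at the centre of its underside. Two to four of the four are present
- module1: control module, a flat black slab 90 x 36 x 14 mm (x, y, z) with a grey top, two brass studs at one end (either end may lead), and on the middle of its top an upright white connector 30 x 10 mm (x, y), 20 mm high, up to 34 mm above the bench, good to grip by; about 140 g; lies in front of the mat; origin at the centre of its underside. Two to four of the four are present
- module2: control module, a flat black slab 90 x 36 x 14 mm (x, y, z) with a grey top, two brass studs at one end (either end may lead), and on the middle of its top an upright white connector 30 x 10 mm (x, y), 20 mm high, up to 34 mm above the bench, good to grip by; about 140 g; lies in front of the mat; origin at the centre of its underside. Two to four of the four are present
- module3: control module, a flat black slab 90 x 36 x 14 mm (x, y, z) with a grey top, two brass studs at one end (either end may lead), and on the middle of its top an upright white connector 30 x 10 mm (x, y), 20 mm high, up to 34 mm above the bench, good to grip by; about 140 g; lies in front of the mat; origin at the centre of its underside. Two to four of the four are present
- mat: fixed thin black curing mat, 152 x 290 mm (x, y), flush with the bench (nothing to climb), with four white bay outlines side by side along its y; origin at its centre on the bench; x along its short side, y along its long side. A steel clamp stand, 50 x 34 mm and 85 mm high, is fixed beyond its +y end, centred at y = +200 mm
- bay0 (a point): centre of bay 0 on the mat's surface, at mat y = -99 mm; a white outline 100 x 46 mm; a module belongs with its long side along the mat's x (either way round)
- bay1 (a point): centre of bay 1 on the mat's surface, at mat y = -33 mm; a white outline 100 x 46 mm; a module belongs with its long side along the mat's x (either way round)
- bay2 (a point): centre of bay 2 on the mat's surface, at mat y = +33 mm; a white outline 100 x 46 mm; a module belongs with its long side along the mat's x (either way round)
- bay3 (a point): centre of bay 3 on the mat's surface, at mat y = +99 mm; a white outline 100 x 46 mm; a module belongs with its long side along the mat's x (either way round)
- hood: dust hood, upturned grey box with a clear top, 144 x 272 mm (x, y), 44 mm high, open below, walls 4 mm, about 320 g; origin at the centre of its lower rim; on top a black bar handle along y, 12 mm wide, 100 long, 14 thick, its middle 75 mm above the rim, 24 mm free under it. It belongs centred on the mat, long side along the mat's y, on the bench, either way round
- clamp (a joint): toggle clamp arm on the stand: 0 = up and leaning 0.57 rad outward (away from the mat), 1.57 + 0.57 = 2.14 = down, level over the mat towards its middle; stiff, stays where it is left. The arm is a steel bar 12 x 12 mm reaching 112 mm from its pivot; on its underside, 96 mm from the pivot, a rubber foot 12 mm thick that comes to just above the seated hood
- clamp_tip (a point): point on the clamp arm's axis, 85 mm from the pivot
- clamp_pivot (a point): the clamp's pivot, 75 mm above the bench; it turns about the mat's x axis (positive turn, so the arm goes from the mat's +y side over to -y)
- level: levelling block, a plain aluminium bar 100 x 22 x 28 mm (x, y, z) with a small green vial in its top, about 120 g, lying on the mat at the start; origin at the centre of its underside
- cab: fixed low grey cabinet on the left, 220 mm deep (x), 200 mm wide (y), 95 mm high, with one drawer in its front (-x) side; origin at the centre of its underside
- cab_drawer0 (a joint): drawer opening in m: 0 = shut, 0.15 = fully open; it slides out along the cabinet's -x
- cab_drawer0_handle (a point): middle of the drawer's bar handle, 35 mm in front of the drawer's front, 57 mm above the bench; the bar, 100 mm long, runs along the cabinet's y
- drawer_floor (a point): centre of the drawer's inner floor, 22 mm above the bench; axes as the cabinet's; the inside measures 175 mm (x) by 158 mm (y), the walls rise 51 mm above it. With the drawer open by q, its inside from x = -87 mm to x = q - 94 mm is clear of the cabinet
- tape: bystander: roll of clear tape lying flat among the modules, 66 mm across, 20 mm high; origin at the centre of its underside
- tin: bystander: round steel tin, 54 mm across, 22 mm high, origin at the centre of its underside
- driver: bystander: screwdriver 190 mm long lying beyond the mat, origin at its middle
There are look-alikes about, which are no part of the job. What is shaped like the module0 but purple is not meant.

How it is judged:
By the outcome, as a careful person would: the job done as asked, in the order asked, and still so for the second after the job is handed in, with the robot touching nothing.
Of module0, module1, module2, module3 only 2 to 4 are there at a start; the rules pass over those that are not, and their reading is None.
At some moment in a run one of module0, module1, module2, module3 may be knocked a few centimetres aside while the robot is not near it.
Once in a run the grip may slacken for a moment while it holds something.
It also fails if it takes over 210 s, if anything falls off the work surface, if the arm or the gripper's body presses on something with over 40 N, if the wrist force passes 120 N, or if a joint passes its speed limit or range.

## Working session

There is one attempt and no reset: what is moved stays moved. The work goes in short steps, Python scripts to look and compute and a tool call to move; the robot and the scene stay as the last step left them, time stands still between calls to the robot, and variables do not carry over. Pictures are saved under pics/ and viewed, at most 14 in all, crops included, and the job is handed in when it is done.

Besides the shell and the picture viewer there is one more tool, called after "Request:" as name(argument=value, ...), one argument or row to a line, values as JSON. apply_moves: Moves the arm, as the interface text tells. Its arguments: {"type":"object","properties":{"targets":{"type":"array","items":{"type":"array"}},"squeeze":{"type":"number"}},"required":["targets"]}

```bash
mkdir -p pics; ls; cat > h.py <<'E'
import numpy as np, cv2
from rig import ctrl, capture, camera_info
def K(n):
    c=camera_info(n); f=210/np.tan(np.radians(c["vfov"]/2)); return f,c["cx"],c["cy"],np.array(c["extrinsics"])
def ray(n,u,v,z):
    f,cx,cy,E=K(n); d=E[:3,:3]@np.array([(u-cx)/f,(v-cy)/f,1]); o=E[:3,3]
    return o+d*(z-o[2])/d[2]
def cloud(n,D):
    f,cx,cy,E=K(n); v,u=np.mgrid[:D.shape[0],:D.shape[1]]
    P=np.stack([(u-cx)/f*D,(v-cy)/f*D,D],-1)@E[:3,:3].T+E[:3,3]
    P[D<=0]=np.nan; return P
E
python3 - <<'E'
from h import *
for n in("scene","top"):
    p,d=capture(n); cv2.imwrite(f"pics/{n}0.png",p); np.save(f"pics/{n}0.npy",d)
    c=camera_info(n); print(n,c["vfov"],c["cx"],c["cy"],np.round(c["extrinsics"],3).tolist(),(d>0).mean())
print(ctrl.sense())
E
```

```text
pics
scene 45.502765057654926 281.79099285885076 217.2334095694258 [[-0.401, 0.759, -0.513, 1253.353], [0.916, 0.326, -0.232, 402.693], [-0.009, -0.563, -0.826, 1247.603], [0.0, 0.0, 0.0, 1.0]] 0.9958843537414966
top 54.03054857394462 286.1150389849022 204.65987971928104 [[-0.077, -0.975, 0.209, 305.748], [-0.997, 0.077, -0.012, 67.876], [-0.005, -0.21, -0.978, 1262.083], [0.0, 0.0, 0.0, 1.0]] 0.9960714285714286
{'time_s': 0.1, 'joints': array([ 8.87591806e-01,  3.13396624e-01,  1.49835226e+00,  5.77508594e-05,
        1.33101444e+00, -2.23377624e-01]), 'dq': array([-0.00138041, -0.00252641, -0.00080577, -0.00112589, -0.0016382 ,
        0.00053304]), 'tau': array([ 1.66073933e-03, -4.12901473e+01, -2.60142642e+01, -1.98584708e-04,
        3.06057271e-03,  3.88890192e-05]), 'eef_pos': array([232.83168991, 470.2938287 , 230.79432092]), 'ee_rot': array([-2.81546348e-04,  2.27899904e-01,  9.73684389e-01, -5.13939784e-04]), 'force': array([-0.50343664,  0.74805166,  0.27200039]), 'wrist_torque': array([ 0.01719328, -0.00859333, -0.0258732 ]), 'grip_force': 0.0, 'grip_width': 0.996527942681963}
```

View pics/scene0.png

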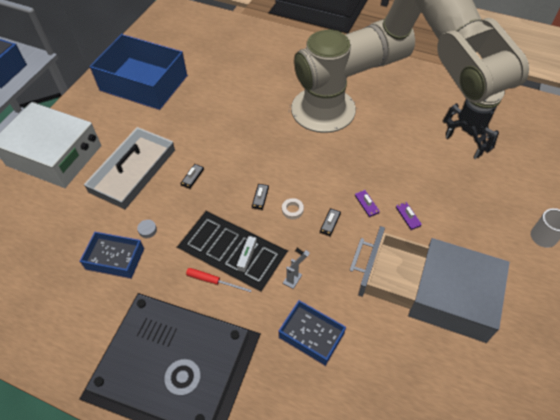

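View pics/top0.png

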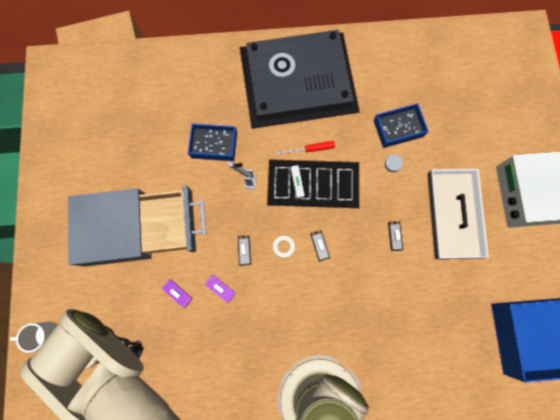

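The scene shows 3 modules, top pixels (244,250), (320,245) and (396,236). The mat is near (313,184) with the level on it at (298,182), and the clamp is at (245,175). The hood is at (459,214), and the drawer, open towards -y, is at (165,222). Next I'll measure them.

```bash
cat >> h.py <<'E'
def rays(n,pts,z):
    f,cx,cy,E=K(n); pts=np.asarray(pts,float).reshape(-1,2)
    d=np.c_[(pts[:,0]-cx)/f,(pts[:,1]-cy)/f,np.ones(len(pts))]@E[:3,:3].T; o=E[:3,3]
    return (o+d*((z-o[2])/d[:,2])[:,None])[:,:2]
def proj(n,P):
    f,cx,cy,E=K(n); p=(np.atleast_2d(P)-E[:3,3])@E[:3,:3]; return np.c_[p[:,0]/p[:,2]*f+cx,p[:,1]/p[:,2]*f+cy]
def tri(pa,pb):  # scene pixel, top pixel -> point, gap
    O=[];D=[]
    for n,p in(("scene",pa),("top",pb)):
        f,cx,cy,E=K(n); d=E[:3,:3]@np.array([(p[0]-cx)/f,(p[1]-cy)/f,1]); O.append(E[:3,3]);D.append(d/np.linalg.norm(d))
    s=np.linalg.lstsq(np.c_[D[0],-D[1]],O[1]-O[0],rcond=None)[0]
    a=O[0]+D[0]*s[0];b=O[1]+D[1]*s[1]; return (a+b)/2,np.linalg.norm(a-b)
def blobs(n,p,fn,box,z,amin=5,amax=1e9,S=4):
    """fn(hsv)->mask ; box (x0,x1,y0,y1) world at height z; returns (pix centre, world minAreaRect, area mm2)"""
    q=cv2.resize(p,None,fx=S,fy=S,interpolation=cv2.INTER_CUBIC); hsv=cv2.cvtColor(q,cv2.COLOR_BGR2HSV)
    m=fn(hsv).astype(np.uint8)
    x0,x1,y0,y1=box; c=proj(n,[[x0,y0,z],[x0,y1,z],[x1,y1,z],[x1,y0,z]])
    r=np.zeros_like(m); cv2.fillPoly(r,[np.int32((c+.5)*S)],1); m&=r
    out=[]
    for k in cv2.findContours(m,cv2.RETR_EXTERNAL,cv2.CHAIN_APPROX_NONE)[0]:
        w=rays(n,(k.reshape(-1,2)+.5)/S-.5,z).astype(np.float32); a=cv2.contourArea(w)
        if not amin<a<amax: continue
        M=cv2.moments(w.reshape(-1,1,2)); M=(M["m10"]/M["m00"],M["m01"]/M["m00"])
        R=cv2.minAreaRect(w); (cx,cy),(w_,h_),_=R; bp=cv2.boxPoints(R); e=[bp[1]-bp[0],bp[2]-bp[1]]; e=max(e,key=np.linalg.norm)
        out.append(dict(c=np.round((cx,cy),1),m=np.round(M,1),L=round(max(w_,h_)),W=round(min(w_,h_)),ang=round(float((np.degrees(np.arctan2(e[1],e[0]))+90)%180-90),1),A=round(a),px=proj(n,[M[0],M[1],z])[0].round(1)))
    return out
E
python3 - <<'E'
from h import *
I={n:cv2.imread(f"pics/{n}0.png") for n in("scene","top")}
for n in I:
    print(n)
    P=cloud(n,np.load(f"pics/{n}0.npy"))
    b=[g for g in blobs(n,I[n],lambda h:h[...,2]<75,(250,700,-250,300),0,300)]
    for g in b: print("dark",g)
    for g in blobs(n,I[n],lambda h:(h[...,2]>150)&(h[...,1]<50),(200,420,-300,250),34,50): print("white34",g)
    for g in blobs(n,I[n],lambda h:(h[...,2]>150)&(h[...,1]<60),(380,560,-150,200),28,50): print("white28",g)
    bz=P[...,2]; print("bench z",np.nanmedian(bz), )
# composite crops
a=cv2.resize(I["top"][130:290,180:500],None,fx=2.5,fy=2.5,interpolation=cv2.INTER_CUBIC)
cv2.imwrite("pics/c1.png",a)
b=cv2.resize(I["scene"][120:300,80:320],None,fx=3.2,fy=3.2,interpolation=cv2.INTER_CUBIC)
cv2.imwrite("pics/c2.png",b)
E
```

```text
scene
dark {'c': array([647.5,  60.7]), 'm': array([647.4,  60.9]), 'L': 90, 'W': 37, 'ang': -6.2, 'A': 3176, 'px': array([260.9, 263.3])}
dark {'c': array([641.5, -19.5]), 'm': array([650.2, -15.1]), 'L': 95, 'W': 28, 'ang': 10.1, 'A': 1287, 'px': array([236.5, 254.9])}
dark {'c': array([438.2, 192.5]), 'm': array([465.3, 196.2]), 'L': 92, 'W': 33, 'ang': -1.9, 'A': 439, 'px': array([328.2, 229.6])}
dark {'c': array([636.5, -37. ]), 'm': array([626.8, -71.6]), 'L': 286, 'W': 148, 'ang': 84.0, 'A': 26907, 'px': array([222.7, 241.8])}
dark {'c': array([435.3, -40.5]), 'm': array([458.1, -30. ]), 'L': 91, 'W': 34, 'ang': 11.0, 'A': 467, 'px': array([260.1, 203.3])}
white28 {'c': array([437.3, 191.2]), 'm': array([437.2, 191.2]), 'L': 35, 'W': 14, 'ang': -1.6, 'A': 431, 'px': array([330.6, 216.5])}
white28 {'c': array([449.7,  74. ]), 'm': array([449.5,  73.7]), 'L': 67, 'W': 66, 'ang': 23.2, 'A': 3501, 'px': array([292.3, 206.8])}
white28 {'c': array([434.2, -41.2]), 'm': array([434.1, -41.3]), 'L': 36, 'W': 14, 'ang': 10.2, 'A': 418, 'px': array([259.6, 190.9])}
bench z 1.120817232904
[... 688 characters left out ...]
{'c': array([410.8, -44. ]), 'm': array([409.8, -43.4]), 'L': 29, 'W': 24, 'ang': -78.6, 'A': 572, 'px': array([322.6, 254.3])}
white34 {'c': array([ 415. , -266.6]), 'm': array([ 415.3, -266.7]), 'L': 26, 'W': 11, 'ang': 89.9, 'A': 239, 'px': array([397. , 246.6])}
white28 {'c': array([439.6, 188.8]), 'm': array([439.4, 188.8]), 'L': 74, 'W': 24, 'ang': 0.4, 'A': 1650, 'px': array([244.3, 250.6])}
white28 {'c': array([443.9,  70.7]), 'm': array([443.7,  70.7]), 'L': 65, 'W': 64, 'ang': -4.5, 'A': 3264, 'px': array([283.5, 246.1])}
white28 {'c': array([436.2, -39.6]), 'm': array([435.8, -39.2]), 'L': 75, 'W': 30, 'ang': 11.6, 'A': 2024, 'px': array([320.2, 245.9])}
bench z 0.7427411086994198
```

View pics/c1.png

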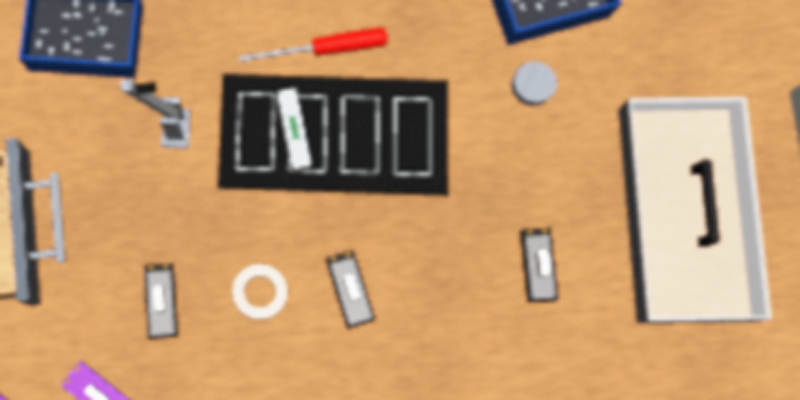

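The top crop shows the level lying across bays 2 and 3, three grey-topped modules, the tape between two of them, the tin right of the mat, and the hood with its handle. Both views put the mat at about (637.4,-37.4) with yaw −6.1°. Next I'll measure the level, connectors, drawer and hood.

```bash
python3 - <<'E'
from h import *
I={n:cv2.imread(f"pics/{n}0.png") for n in("scene","top")}
Dp={n:np.load(f"pics/{n}0.npy") for n in I}
R={}
def run(name,fn,box,z,amin,amax=1e9):
    for n in I:
        o=blobs(n,I[n],fn,box,z,amin,amax)
        for g in o: print(name,n,g["c"],g["m"],g["L"],g["W"],g["ang"],g["A"],g["px"])
        R[name,n]=o
    if len(R[name,"scene"])==1==len(R[name,"top"]):
        p,gap=tri(R[name,"scene"][0]["px"],R[name,"top"][0]["px"]); print("   TRI",p.round(1),round(gap,1))
W=lambda h:(h[...,2]>205)&(h[...,1]<60)
G=lambda h:(h[...,2]>110)&(h[...,1]<50)
for k,(x,y) in dict(A=(438,191),B=(435,-40),C=(440,-266)).items():
    run("conn"+k,W,(x-35,x+35,y-35,y+35),34,60)
    run("grey"+k,G,(x-55,x+55,y-40,y+40),14,800)
run("level",lambda h:(h[...,2]>150)&(h[...,1]<130),(590,700,-45,70),28,900)
run("vial",lambda h:(h[...,0]>45)&(h[...,0]<85)&(h[...,1]>70),(590,700,-45,70),28,20)
run("handle",lambda h:h[...,2]<90,(440,620,-480,-360),82,300)
run("hoodtop",lambda h:(h[...,2]>110)&(h[...,1]<60),(380,640,-560,-300),44,9000)
# heights from depth along the drawer
for n in I:
    P=cloud(n,Dp[n]).reshape(-1,3); ok=np.isfinite(P[:,0])
    s=ok&(P[:,1]>200)&(P[:,1]<720)&(P[:,0]>330)&(P[:,0]<640)
    Q=P[s]
    for lo,hi in((15,30),(48,64),(66,85),(88,102)):
        q=Q[(Q[:,2]>lo)&(Q[:,2]<hi)]
        print(n,"z",lo,hi,len(q),np.percentile(q,[1,50,99],axis=0).round(0).tolist() if len(q) else "")
    s=ok&(abs(P[:,0]-655)<70)&(P[:,1]>130)&(P[:,1]<260)&(P[:,2]>50); q=P[s]; print("clamp",q[np.argsort(q[:,2])][::max(1,len(q)//12)].round(0).tolist())
E
```

```text
connA scene [442.1 192.1] [442.  192.2] 28 8 -0.1 195 [330.5 216.7]
connA top [445.6 193.3] [444.9 192.8] 32 16 6.2 410 [242.6 248.7]
   TRI [444.5 192.6  37.6] 0.2
greyA scene [439.7 192.3] [439.3 192.3] 76 27 0.1 1875 [330.4 219.8]
greyA top [440.9 191.6] [440.8 191.6] 81 32 0.2 2455 [243.8 250.7]
   TRI [440.5 192.   15.6] 1.1
connB scene [439. -39.] [438.6 -39. ] 28 8 10.1 187 [259.6 191.1]
connB top [441.1 -39.6] [441.  -39.6] 35 15 13.1 443 [320.3 243.9]
   TRI [440.6 -38.6  36.6] 1.3
greyB scene [435.  -39.7] [435.7 -39.6] 79 27 12.3 1877 [260.1 194.3]
greyB top [437.2 -39.4] [437.  -39.5] 80 32 12.2 2449 [319.9 246. ]
   TRI [436.9 -39.1  15.5] 0.3
connC scene [ 450.8 -271.6] [ 450.5 -271.7] 27 7 1.0 152 [190.8 170.5]
connC top [ 451.7 -272.8] [ 451.8 -272.7] 32 13 0.8 335 [397.4 234.3]
   TRI [ 451.5 -271.6   35.5] 1.3
greyC scene [ 446.2 -274.7] [ 446.2 -273.6] 78 31 -1.3 2036 [192.  173.4]
greyC top [ 449.  -272.5] [ 448.8 -272.6] 80 31 -1.5 2298 [395.8 236.2]
   TRI [ 448.4 -271.6   17.6] 0.1
level scene [642.2  14. ] [642.3  13.9] 102 23 6.8 2203 [246.1 251.2]
level top 
[... 1313 characters left out ...]
.0, 180.0, 174.0], [663.0, 200.0, 178.0], [670.0, 197.0, 182.0]]
top z 15 30 2379 [[337.0, 204.0, 15.0], [536.0, 430.0, 22.0], [622.0, 562.0, 29.0]]
top z 48 64 383 [[434.0, 297.0, 48.0], [537.0, 338.0, 59.0], [635.0, 658.0, 64.0]]
top z 66 85 750 [[434.0, 334.0, 66.0], [527.0, 355.0, 76.0], [636.0, 646.0, 85.0]]
top z 88 102 4980 [[438.0, 479.0, 89.0], [534.0, 580.0, 95.0], [635.0, 683.0, 100.0]]
clamp [[644.0, 160.0, 51.0], [670.0, 154.0, 69.0], [664.0, 157.0, 80.0], [675.0, 159.0, 84.0], [675.0, 167.0, 86.0], [657.0, 170.0, 98.0], [661.0, 168.0, 113.0], [657.0, 181.0, 130.0], [658.0, 187.0, 149.0], [668.0, 184.0, 170.0], [662.0, 167.0, 175.0], [661.0, 200.0, 178.0], [657.0, 172.0, 184.0]]
```

```bash
python3 - <<'E'
import cv2,numpy as np
a=cv2.imread("pics/top0.png")[150:280,60:270]; b=cv2.imread("pics/scene0.png")[210:345,270:520]
a=cv2.resize(a,None,fx=3,fy=3,interpolation=cv2.INTER_CUBIC)[:, :]; b=cv2.resize(b,None,fx=3,fy=3,interpolation=cv2.INTER_CUBIC)
a=a[:300]; b=b[:300]; c=np.zeros((600,750,3),np.uint8); c[:300,:630]=a; c[300:,:750]=b; cv2.imwrite("pics/c3.png",c)
E
```

```text
(no output)
```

View pics/c3.png

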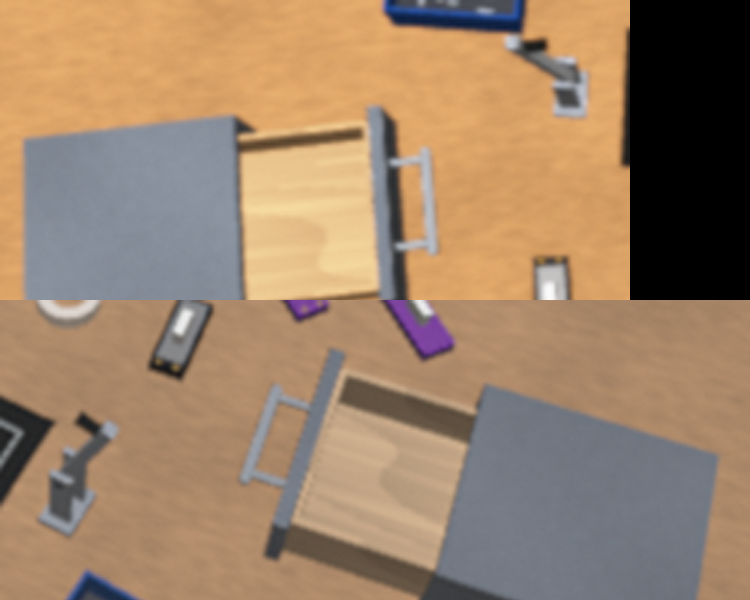

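The crop shows the drawer handle bar at top pixels (202,200)–(204,233) and scene pixels (362,240)–(352,270). The clamp arm leans towards the drawer, its foot on the mat side. The hood and its handle lie along world x, so the hood needs about −92.5° of turn.

```bash
python3 - <<'E'
from h import *
for a,b in(((362.3,240),(204.3,233.3)),((351.7,270),(202.3,200)),((357,255),(203.3,216.6))):
    p,g=tri(a,b); print("handle",p.round(1),round(g,1))
for n in("scene","top"):
    P=cloud(n,np.load(f"pics/{n}0.npy")).reshape(-1,3); P=P[np.isfinite(P[:,0])]
    c=P[(abs(P[:,2]-95)<4)&(P[:,1]>460)&(P[:,0]>400)&(P[:,0]<680)]; print(n,"cabtop",len(c),cv2.minAreaRect(np.float32(c[:,:2])))
    c=P[(abs(P[:,2]-22)<4)&(P[:,1]>345)&(P[:,1]<480)&(P[:,0]>440)&(P[:,0]<620)]; print("floor",len(c),cv2.minAreaRect(np.float32(c[:,:2])),np.percentile(c[:,:2],[2,50,98],axis=0).round())
    c=P[(P[:,2]>62)&(P[:,2]<90)&(P[:,1]>310)&(P[:,1]<355)&(P[:,0]>420)&(P[:,0]<650)]; print("front",len(c),cv2.minAreaRect(np.float32(c[:,:2])),np.percentile(c,[2,50,98],axis=0).round())
    c=P[(P[:,2]>66)&(P[:,2]<86)&(P[:,1]<-380)&(P[:,1]>-540)&(P[:,0]>420)&(P[:,0]<600)]; print("hoodhandle",len(c),cv2.minAreaRect(np.float32(c[:,:2])),c.mean(0))
E
```

```text
handle [496.1 302.9  55.6] 4.0
handle [597.3 306.1  55.3] 5.5
handle [546.8 304.6  54. ] 4.4
scene cabtop 5234 ((535.841552734375, 582.5106811523438), (204.6759033203125, 206.28878784179688), 2.3070156574249268)
floor 1646 ((526.50439453125, 420.84588623046875), (136.0415496826172, 122.00519561767578), 1.933532476425171) [[463. 362.]
 [529. 421.]
 [591. 478.]]
front 389 ((547.307861328125, 333.2478942871094), (43.501243591308594, 196.60794067382812), 89.9629898071289) [[454. 324.  64.]
 [543. 347.  81.]
 [642. 355.  87.]]
hoodhandle 161 ((505.32763671875, -463.6143798828125), (20.34319305419922, 102.21778106689453), 87.45222473144531) [ 508.30340565 -460.82886699   78.02141571]
top cabtop 4565 ((536.92529296875, 581.0338134765625), (201.5316162109375, 207.5615234375), 2.100688934326172)
floor 1556 ((530.4734497070312, 424.3854675292969), (179.06809997558594, 111.0959243774414), 0.06142640486359596) [[473. 374.]
 [542. 427.]
 [617. 478.]]
front 444 ((545.736083984375, 334.58331298828125), (194.1390838623047, 40.685977935791016), 0.08608052134513855) [[451. 334.  63.]
 [536. 343.  82.]
 [638. 354.  87.]]
hoodhandle 182 ((503.57110595703125, -463.5202941894531), (13.89715576171875, 100.48340606689453), 87.1164779663086) [ 502.01752043 -462.44526647   79.35687701]
```

Request:
apply_moves(
  targets=[
    [60,[50,-50,0],[0,0,4]],
    [60,[100,-100,0],[0,0,8]],
    [60,[150,-150,0],[0,0,12]],
    [60,[200,-200,0],[0,0,16]],
    [60,[240,-250,-20],[0,0,20]],
    [60,[280,-300,-40],[0,0,24]],
    [60,[320,-350,-60],[0,0,28]],
    [60,[360,-400,-80],[0,0,32]],
    [60,[400,-440,-100],[0,0,32.8]],
    [60,[409.5,-457,-120],[0,0,32.8]],
    [60,[409.5,-457,-120],[0,0,32.8]],
    [60,[409.5,-457,-120],[0,0,32.8]],
    [60,[409.5,-457,-120],[0,0,32.8]],
    [60,[409.5,-457,-120],[0,0,32.8]],
    [60,[409.5,-457,-120],[0,0,32.8]],
  ],
  squeeze=50,
)

```text
time_s: 1.6
eef_pos: [642.2, 13.3, 110.5]
ee_rot: [-0.001, -0.056, 0.998, 0.0]
force: [-0.2, 0.3, 0.9]
grip_width: 0.706
grip_force: 0.0
```

Request:
apply_moves(
  targets=[
    [50,[0,0,-40],[0,0,0]],
    [50,[0,0,-70],[0,0,0]],
    [50,[0,0,-90],[0,0,0]],
    [50,[0,0,-100],[0,0,0]],
    [50,[0,0,-100],[0,0,0]],
    [15,[0,0,-100],[0,0,0]],
    [15,[0,0,-100],[0,0,0]],
    [15,[0,0,-100],[0,0,0]],
    [15,[0,0,-100],[0,0,0]],
    [15,[0,0,-100],[0,0,0]],
    [15,[0,0,-100],[0,0,0]],
  ],
  squeeze=60,
)

```text
time_s: 2.7
eef_pos: [643.4, 13.5, 13.1]
ee_rot: [0.001, -0.056, 0.998, -0.0]
force: [-1.6, 0.5, 6.4]
grip_width: 0.242
grip_force: 61.3
```

Request:
apply_moves(
  targets=[
    [15,[0,0,20],[0,0,0]],
    [15,[0,0,50],[0,0,0]],
    [15,[-20,0,80],[0,0,0]],
    [15,[-50,10,100],[0,0,0]],
    [15,[-80,20,105],[0,0,0]],
    [15,[-110,40,105],[0,0,0]],
    [15,[-130,70,105],[0,0,0]],
    [15,[-135,105,105],[0,0,-1]],
    [15,[-135,140,105],[0,0,-2]],
    [15,[-135,175,105],[0,0,-3]],
    [15,[-130,210,105],[0,0,-4.5]],
    [15,[-125,245,105],[0,0,-4.5]],
    [15,[-120,280,105],[0,0,-4.5]],
    [15,[-113,315,105],[0,0,-4.5]],
    [15,[-106,350,105],[0,0,-4.5]],
    [15,[-101,385,105],[0,0,-4.5]],
    [15,[-101,405,105],[0,0,-4.5]],
    [15,[-101,410,105],[0,0,-4.5]],
    [15,[-101,410,105],[0,0,-4.5]],
  ],
)

```text
time_s: 4.6
eef_pos: [541.3, 423.5, 116.3]
ee_rot: [-0.0, -0.017, 1.0, -0.0]
force: [0.5, -0.4, -1.2]
grip_width: 0.24
grip_force: 60.2
```

```bash
python3 - <<'E'
from h import *
s=ctrl.sense(); print(s["eef_pos"],s["grip_width"],s["grip_force"],s["force"])
t=capture("top")[0]; cv2.imwrite("pics/top1.png",t); a=cv2.resize(t[160:300,60:270],None,fx=3,fy=3); 
t=capture("scene")[0]; cv2.imwrite("pics/scene1.png",t); b=cv2.resize(t[180:345,270:520],None,fx=1.6,fy=1.6)
c=np.zeros((a.shape[0]+b.shape[0]-100,630,3),np.uint8)
c=np.zeros((600,630,3),np.uint8); c[:340]=a[:340]; c[340:600,:400]=b[:260]; cv2.imwrite("pics/c4.png",c)
E
```

```text
[541.28234988 423.46966029 116.28406706] 0.2402408387662001 60.223352909088135 [ 0.53173479 -0.44536581 -1.23629678]
```

View pics/c4.png

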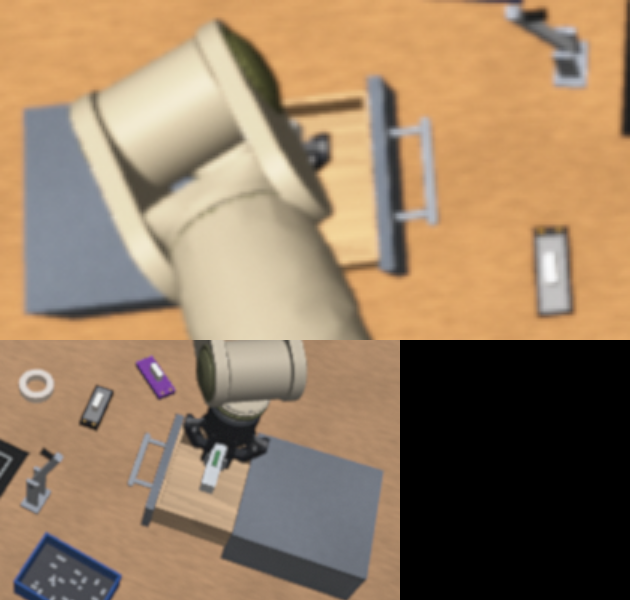

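The pictures show the level held across the open drawer, clear of the cabinet. I'll lower and release it.

Request:
apply_moves(
  targets=[
    [15,[0,0,-30],[0,0,0]],
    [15,[0,0,-60],[0,0,0]],
    [15,[0,0,-74],[0,0,0]],
    [15,[0,0,-79],[0,0,0]],
    [15,[0,0,-79],[0,0,0]],
    [15,[0,0,-79],[0,0,0]],
    [40,[0,0,-79],[0,0,0]],
    [40,[0,0,-79],[0,0,0]],
    [40,[0,0,-79],[0,0,0]],
    [40,[0,0,-60],[0,0,0]],
    [40,[0,0,-20],[0,0,0]],
    [40,[0,0,20],[0,0,0]],
    [10,[0,-40,30],[0,0,0]],
    [0,[0,-80,30],[0,0,0]],
    [0,[0,-120,30],[0,0,0]],
    [0,[0,-155,30],[0,0,0]],
    [0,[0,-165,10],[0,0,0]],
    [0,[0,-165,0],[0,0,0]],
  ],
)

```text
time_s: 6.5
eef_pos: [541.4, 257.0, 115.6]
ee_rot: [-0.0, -0.016, 1.0, -0.0]
force: [-0.2, -0.2, 0.1]
grip_width: -0.001
grip_force: 0.0
```

```bash
python3 - <<'E'
from h import *
s=ctrl.sense(); print(s["eef_pos"],s["grip_width"],s["grip_force"],s["force"])
t,d=capture("scene"); cv2.imwrite("pics/scene2.png",t)
W=lambda h:(h[...,2]>150)&(h[...,1]<60)
for g in blobs("scene",t,W,(450,640,350,480),50,600): print(g)
E
```

```text
[541.38856096 257.00723615 115.61813745] -0.001468083272329305 0.0 [-0.18542814 -0.23975567  0.13099249]
{'c': array([541.1, 424.4]), 'm': array([540.5, 424.4]), 'L': 106, 'W': 26, 'ang': 1.9, 'A': 2557, 'px': array([399. , 269.2])}
```

Request:
apply_moves(
  targets=[
    [0,[4,0,-40],[0,0,0]],
    [0,[5,0,-68],[0,0,0]],
    [0,[5,10,-68],[0,0,0]],
    [0,[5,22,-68],[0,0,0]],
    [0,[4,34,-68],[0,0,0]],
    [0,[4,46,-68],[0,0,0]],
    [0,[3,58,-68],[0,0,0]],
    [0,[3,70,-68],[0,0,0]],
    [0,[3,82,-68],[0,0,0]],
    [0,[2,94,-68],[0,0,0]],
    [0,[2,106,-68],[0,0,0]],
    [0,[1,118,-68],[0,0,0]],
    [0,[1,130,-68],[0,0,0]],
    [0,[0,142,-68],[0,0,0]],
    [0,[0,152,-68],[0,0,0]],
    [0,[0,158,-68],[0,0,0]],
    [0,[0,162,-68],[0,0,0]],
    [0,[0,162,-68],[0,0,0]],
  ],
)

```text
time_s: 8.35
eef_pos: [541.3, 412.6, 47.8]
ee_rot: [-0.004, -0.017, 1.0, -0.009]
force: [-9.0, -45.3, 16.8]
grip_width: -0.002
grip_force: 23.6
```

```bash
python3 - <<'E'
from h import *
s=ctrl.sense(); print(s["eef_pos"],s["force"],s["time_s"])
t,d=capture("scene"); cv2.imwrite("pics/scene3.png",t)
cv2.imwrite("pics/c5.png",cv2.resize(t[180:345,300:520],None,fx=3.5,fy=3.5,interpolation=cv2.INTER_CUBIC))
E
```

```text
[541.26335335 412.6184427   47.80001523] [ -9.03925524 -45.30475443  16.84783656] 8.35
```

View pics/c5.png

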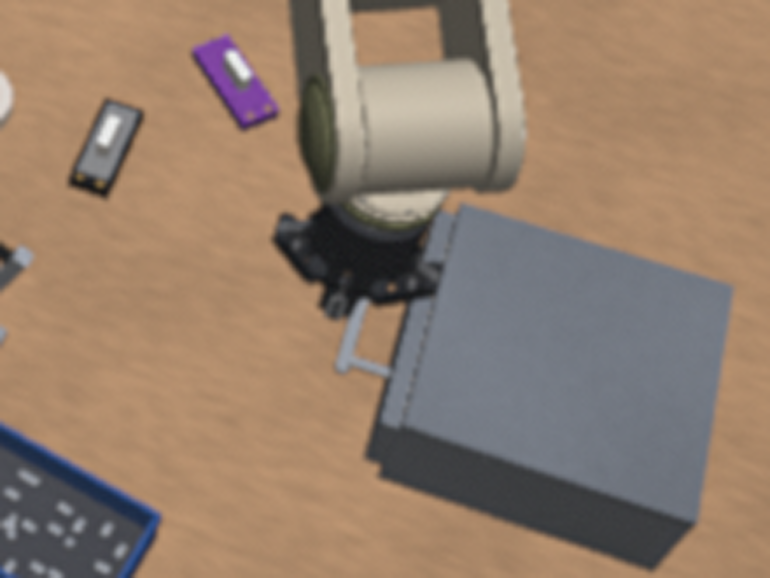

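Request:
apply_moves(
  targets=[
    [0,[0,-15,0],[0,0,0]],
    [0,[0,-45,0],[0,0,0]],
    [0,[0,-80,20],[0,0,0]],
    [0,[-20,-120,60],[0,0,0]],
    [20,[-60,-160,80],[0,0,0]],
    [30,[-90,-200,80],[0,0,0]],
    [30,[-100,-219,80],[0,0,0]],
    [30,[-100,-219,80],[0,0,0]],
  ],
)

```text
time_s: 9.2
eef_pos: [439.5, 199.5, 128.7]
ee_rot: [-0.001, -0.016, 1.0, -0.0]
force: [0.6, -0.4, -0.3]
grip_width: 0.356
grip_force: 0.0
```

```bash
python3 - <<'E'
from h import *
print(ctrl.sense()["eef_pos"],ctrl.sense()["ee_rot"])
for n in("scene","top"):
    t,d=capture(n); cv2.imwrite(f"pics/{n}4.png",t); P=cloud(n,d).reshape(-1,3); P=P[np.isfinite(P[:,0])]
    # profile along y at x 500..600: max z
    s=P[(P[:,0]>505)&(P[:,0]<590)]
    for y in range(400,500,4):
        q=s[(s[:,1]>=y)&(s[:,1]<y+4)]; print((y,int(np.percentile(q[:,2],90)) if len(q)else None),end=" ")
    print()
    if n=="top": cv2.imwrite("pics/c6.png",cv2.resize(t[150:310,60:420],None,fx=2.2,fy=2.2,interpolation=cv2.INTER_CUBIC))
E
```

```text
[439.49407784 199.4990719  128.65580839] [-6.61844806e-04 -1.59194793e-02  9.99873048e-01 -1.40584922e-04]
(400, 2) (404, 3) (408, 2) (412, 2) (416, 3) (420, 5) (424, 63) (428, 64) (432, 63) (436, 57) (440, 25) (444, 48) (448, 52) (452, 49) (456, 10) (460, 56) (464, 82) (468, 85) (472, 85) (476, 86) (480, 97) (484, 97) (488, 96) (492, 97) (496, 98) 
(400, 3) (404, 2) (408, 3) (412, 3) (416, 2) (420, 60) (424, 64) (428, 63) (432, 61) (436, 3) (440, 60) (444, 63) (448, 60) (452, 61) (456, 5) (460, 74) (464, 82) (468, 84) (472, 84) (476, 96) (480, 98) (484, 97) (488, 97) (492, 98) (496, 97)
```

View pics/c6.png

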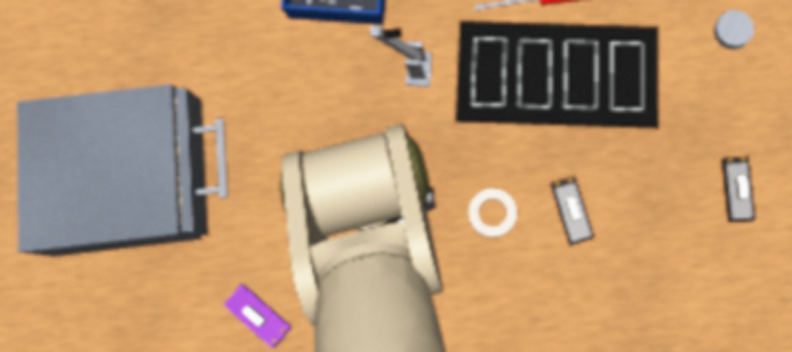

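The top view shows the drawer front almost flush, with a thin line at the seam. I'll push once more with the fingers turned for a stiffer contact, to be sure it is home.

Request:
apply_moves(
  targets=[
    [0,[20,30,0],[0,0,-8]],
    [0,[40,60,0],[0,0,-16]],
    [0,[60,90,0],[0,0,-24]],
    [0,[80,120,0],[0,0,-32]],
    [0,[95,150,0],[0,0,-40]],
    [0,[103,170,0],[0,0,-48]],
    [0,[103,180,0],[0,0,-56]],
    [0,[103,180,0],[0,0,-64]],
    [0,[103,180,0],[0,0,-72]],
    [0,[103,180,0],[0,0,-80]],
    [0,[103,180,0],[0,0,-88]],
    [0,[103,180,0],[0,0,-90]],
    [0,[103,180,-40],[0,0,-90]],
    [0,[103,180,-82],[0,0,-90]],
    [0,[103,190,-82],[0,0,-90]],
    [0,[103,200,-82],[0,0,-90]],
    [0,[103,206,-82],[0,0,-90]],
    [0,[103,208,-82],[0,0,-90]],
    [0,[103,208,-82],[0,0,-90]],
  ],
)

```text
time_s: 11.2
eef_pos: [544.9, 410.3, 47.7]
ee_rot: [0.0, 0.695, 0.719, 0.001]
force: [-0.2, -0.7, -0.1]
grip_width: -0.002
grip_force: 0.0
```

Request:
apply_moves(
  targets=[
    [0,[0,2,0],[0,0,0]],
    [0,[0,4,0],[0,0,0]],
    [0,[0,6,0],[0,0,0]],
    [0,[0,8,0],[0,0,0]],
    [0,[0,8,0],[0,0,0]],
  ],
)

```text
time_s: 11.7
eef_pos: [544.8, 413.9, 46.6]
ee_rot: [0.002, 0.695, 0.719, -0.003]
force: [-3.6, -19.9, 8.4]
grip_width: -0.0
grip_force: 9.8
```

Request:
apply_moves(
  targets=[
    [0,[0,2,0],[0,0,0]],
    [0,[0,4,0],[0,0,0]],
    [0,[0,6,0],[0,0,0]],
    [0,[0,8,0],[0,0,0]],
    [0,[0,8,0],[0,0,0]],
  ],
)

```text
time_s: 12.2
eef_pos: [544.8, 414.4, 46.6]
ee_rot: [0.005, 0.696, 0.718, -0.011]
force: [-12.2, -58.4, 22.4]
grip_width: 0.002
grip_force: 29.3
```

The drawer is against its stop: it gave only 0.5 mm at 58 N. Now module A.

Request:
apply_moves(
  targets=[
    [0,[0,-12,0],[0,0,0]],
    [0,[0,-45,0],[0,0,0]],
    [10,[-20,-80,30],[0,0,8]],
    [20,[-40,-115,60],[0,0,16]],
    [30,[-60,-150,80],[0,0,24]],
    [40,[-80,-185,80],[0,0,32]],
    [40,[-95,-220,80],[0,0,40]],
    [40,[-101,-230,80],[0,0,48]],
    [40,[-101,-230,80],[0,0,56]],
    [40,[-101,-230,80],[0,0,64]],
    [40,[-101,-230,80],[0,0,72]],
    [40,[-101,-230,80],[0,0,80]],
    [40,[-101,-230,80],[0,0,88]],
    [40,[-101,-230,80],[0,0,88]],
  ],
)

```text
time_s: 13.6
eef_pos: [443.6, 195.5, 126.5]
ee_rot: [0.0, -0.0, 1.0, 0.0]
force: [0.5, -0.7, 0.5]
grip_width: 0.472
grip_force: 0.0
```

```bash
cat > mods.py <<'E'
from h import *
import sys
s=ctrl.sense(); print(s["eef_pos"].round(1),s["ee_rot"].round(3),"w",round(s["grip_width"]*85,1),"t",s["time_s"])
W=lambda h:(h[...,2]>205)&(h[...,1]<60)
G=lambda h:(h[...,2]>110)&(h[...,1]<50)
for n in("scene","top"):
    t,d=capture(n); cv2.imwrite(f"pics/{n}_l.png",t)
    for nm,f,z,lo,hi in(("conn",W,34,70,700),("grey",G,14,1300,3500)):
        for g in blobs(n,t,f,(360,730,-330,250),z,lo,hi): print(n,nm,g["c"],g["m"],g["L"],g["W"],g["ang"],g["A"])
E
python3 mods.py
```

```text
[443.6 195.5 126.5] [ 0. -0.  1.  0.] w 40.1 t 13.6
scene conn [442.1 192.1] [442.  192.2] 28 8 0.4 205
scene conn [439.1 -39. ] [438.9 -39. ] 28 9 10.9 196
scene conn [ 451.  -271.7] [ 450.6 -271.7] 27 8 1.0 162
scene grey [ 677.3 -298.5] [ 677.3 -298.4] 56 54 49.1 2332
scene grey [439.6 192.1] [439.3 192.3] 76 27 0.1 1900
scene grey [435.  -39.7] [435.6 -39.6] 79 27 12.1 1889
scene grey [ 446.4 -274.5] [ 446.4 -273.6] 78 32 -1.2 2071
top conn [440.9 -39.8] [441.  -39.6] 35 15 14.5 440
top conn [ 451.7 -272.8] [ 451.8 -272.7] 32 13 0.8 332
top grey [445.5  70.3] [445.3  70.7] 64 64 -4.5 3230
top grey [437.2 -39.5] [437.  -39.5] 80 32 12.2 2447
top grey [ 449.  -272.5] [ 448.8 -272.7] 80 31 -1.6 2297
top grey [516.6 227.4] [515.2 226. ] 55 55 9.7 2470
top grey [670.5 163.7] [667.3 162.6] 80 45 14.8 1446
top grey [ 682.5 -296.7] [ 682.3 -296.4] 55 53 -45.6 2273
```

Request:
apply_moves(
  targets=[
    [40,[0,-3.2,-45],[0,0,0]],
    [40,[0,-3.2,-80],[0,0,0]],
    [40,[0,-3.2,-100],[0,0,0]],
    [40,[0,-3.2,-108],[0,0,0]],
    [40,[0,-3.2,-108],[0,0,0]],
    [8,[0,-3.2,-108],[0,0,0]],
    [8,[0,-3.2,-108],[0,0,0]],
    [8,[0,-3.2,-108],[0,0,0]],
    [8,[0,-3.2,-108],[0,0,0]],
    [8,[0,-3.2,-108],[0,0,0]],
    [8,[0,-3.2,-108],[0,0,0]],
  ],
  squeeze=40,
)

```text
time_s: 14.8
eef_pos: [444.2, 192.4, 19.4]
ee_rot: [0.001, 0.0, 1.0, 0.0]
force: [-0.6, -0.5, 5.9]
grip_width: 0.108
grip_force: 39.5
```

```bash
python3 - <<'E'
from h import *
C={}
for n in("scene","top"):
    t=cv2.imread(f"pics/{n}_l.png")
    for g in blobs(n,t,lambda h:h[...,2]<75,(540,730,-200,120),0,2000): print(n,"dark",g["c"],g["m"],g["L"],g["W"],g["ang"],g["A"])
    q=cv2.resize(t,None,fx=4,fy=4,interpolation=cv2.INTER_CUBIC); m=(q.max(2)<75).astype(np.uint8)
    ks,h=cv2.findContours(m,cv2.RETR_CCOMP,cv2.CHAIN_APPROX_NONE)
    for k,hh in zip(ks,h[0]):
        w=rays(n,(k.reshape(-1,2)+.5)/4-.5,0).astype(np.float32); a=cv2.contourArea(w)
        if hh[3]>=0 and 2500<a<7000 and abs(w.mean(0)[0]-637)<60: print(n,"hole",[np.round(x,1) for x in cv2.minAreaRect(w)],round(a))
E
```

```text
scene dark [637.  -37.1] [637.  -37.1] 286 148 83.8 41645
scene hole [array([647.5,  60.8]), array([ 53.8, 107.9]), np.float64(83.7)] 5591
scene hole [array([640.1,  -4.7]), array([ 54.2, 108.6]), np.float64(83.6)] 5519
scene hole [array([633.3, -70.4]), array([ 54. , 107.2]), np.float64(83.6)] 5515
scene hole [array([ 625.8, -136. ]), array([ 54.2, 108.8]), np.float64(84.0)] 5610
top dark [638.7 -37.9] [638.7 -38. ] 285 147 83.7 41186
top hole [array([ 628.2, -136.6]), array([ 54.1, 108.8]), np.float64(84.1)] 5533
top hole [array([635.7, -70.9]), array([ 54.9, 106.8]), np.float64(84.7)] 5521
top hole [array([642.1,  -4.9]), array([ 54. , 108.2]), np.float64(84.8)] 5500
top hole [array([650.2,  60.8]), array([ 54.5, 108.9]), np.float64(84.3)] 5509
```

Request:
apply_moves(
  targets=[
    [8,[6,-4,0],[0,0,0]],
    [8,[18,-12,0],[0,0,0]],
    [8,[32,-22,0],[0,0,0]],
    [8,[46,-32,0],[0,0,-1]],
    [8,[60,-42,0],[0,0,-2]],
    [8,[74,-52,0],[0,0,-3]],
    [8,[88,-62,0],[0,0,-4]],
    [8,[102,-72,0],[0,0,-5]],
    [8,[116,-82,0],[0,0,-6.1]],
    [8,[130,-92,0],[0,0,-6.1]],
    [8,[144,-102,0],[0,0,-6.1]],
    [8,[158,-112,0],[0,0,-6.1]],
    [8,[172,-120,0],[0,0,-6.1]],
    [8,[184,-126,0],[0,0,-6.1]],
    [8,[194,-130,0],[0,0,-6.1]],
    [8,[201,-131.6,0],[0,0,-6.1]],
    [8,[204.6,-131.6,0],[0,0,-6.1]],
    [8,[204.6,-131.6,0],[0,0,-6.1]],
    [8,[204.6,-131.6,0],[0,0,-6.1]],
  ],
)

```text
time_s: 16.7
eef_pos: [648.7, 60.5, 19.4]
ee_rot: [0.001, 0.054, 0.999, -0.0]
force: [-0.3, -1.9, 4.8]
grip_width: 0.106
grip_force: 39.4
```

```bash
python3 mods.py
```

```text
[648.7  60.5  19.4] [ 0.001  0.054  0.999 -0.   ] w 9.0 t 16.7
scene conn [ 451. -272.] [ 450.6 -271.7] 27 8 -1.5 161
scene grey [559.7 -13.1] [557.9 -11.9] 79 27 85.2 1493
scene grey [ 677.3 -298.5] [ 677.4 -298.4] 56 54 47.5 2327
scene grey [442.5  79.9] [442.9  80.4] 74 49 5.0 1994
scene grey [ 446.2 -274.5] [ 446.4 -273.6] 78 32 -1.2 2055
top conn [440.9 -39.8] [440.7 -39.7] 33 14 13.0 393
top conn [ 451.7 -272.8] [ 452.  -272.7] 32 12 1.5 311
top grey [373.1 109.4] [368.3 138.1] 238 28 -90.0 3365
top grey [437.2 -39.5] [437.1 -39.5] 80 32 11.7 2437
top grey [ 448.9 -272.7] [ 449.  -272.7] 80 31 -1.3 2270
top grey [672.8 156. ] [669.5 154.9] 79 60 13.4 1845
top grey [ 682.7 -296.8] [ 682.4 -296.6] 54 52 -49.6 2258
```

Request:
apply_moves(
  targets=[
    [25,[0,0,0],[0,0,0]],
    [25,[0,0,0],[0,0,0]],
    [25,[0,0,0],[0,0,0]],
    [25,[0,0,10],[0,0,0]],
    [25,[0,0,40],[0,0,0]],
    [30,[-10,-10,80],[0,0,3]],
    [40,[-50,-30,80],[0,0,8]],
    [40,[-95,-50,80],[0,0,16]],
    [40,[-135,-70,80],[0,0,18.3]],
    [40,[-175,-90,80],[0,0,18.3]],
    [40,[-208,-99.7,80],[0,0,18.3]],
    [40,[-208,-99.7,80],[0,0,18.3]],
    [40,[-208,-99.7,80],[0,0,18.3]],
  ],
)

```text
time_s: 18.1
eef_pos: [440.5, -39.4, 99.2]
ee_rot: [0.001, -0.105, 0.994, -0.0]
force: [0.6, -0.2, 0.5]
grip_width: 0.471
grip_force: 0.0
```

```bash
python3 mods.py; python3 - <<'E'
import cv2
cv2.imwrite("pics/c7.png",cv2.resize(cv2.imread("pics/scene_l.png")[190:310,160:340],None,fx=4,fy=4,interpolation=cv2.INTER_CUBIC))
E
```

```text
[440.5 -39.4  99.2] [ 0.001 -0.105  0.994 -0.   ] w 40.1 t 18.1
scene conn [646.8  61.5] [647.   61.6] 28 9 -5.7 214
scene conn [438.9 -39. ] [438.9 -39. ] 29 9 10.1 205
scene conn [ 451.1 -271.9] [ 450.8 -271.7] 27 8 -2.0 170
scene grey [643.6  61.1] [643.2  61.5] 77 29 -6.0 2038
scene grey [ 677.3 -298.3] [ 677.3 -298.3] 56 54 46.4 2336
scene grey [435.  -39.8] [435.4 -39.6] 79 27 12.3 1932
scene grey [ 446.6 -274.5] [ 446.5 -273.6] 79 32 -1.2 2096
top conn [ 414.2 -103.6] [ 413.3 -105. ] 34 24 55.8 648
top conn [ 451.4 -272.8] [ 451.9 -272.7] 33 13 1.1 334
top conn [649.1  60.8] [649.   60.9] 33 14 -4.4 406
top grey [445.5  70.7] [445.3  70.7] 64 64 85.5 3234
top grey [ 448.9 -272.5] [ 448.8 -272.6] 80 31 -1.4 2296
top grey [646.   61.4] [645.5  61.2] 79 31 -5.6 2294
top grey [670.4 163.7] [667.3 162.6] 80 45 14.6 1445
top grey [ 682.5 -296.7] [ 682.3 -296.4] 55 53 -45.6 2278
```

View pics/c7.png

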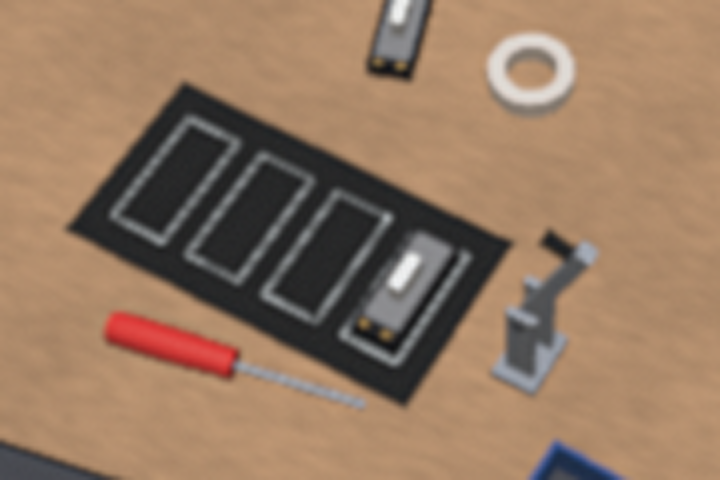

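The crop shows module A inside bay 3's outline; both views put its connector within 1 mm of the bay centre. Now module B.

Request:
apply_moves(
  targets=[
    [40,[0,0.2,-40],[0,0,0]],
    [40,[0,0.2,-65],[0,0,0]],
    [40,[0,0.2,-78],[0,0,0]],
    [40,[0,0.2,-80],[0,0,0]],
    [40,[0,0.2,-80],[0,0,0]],
    [8,[0,0.2,-80],[0,0,0]],
    [8,[0,0.2,-80],[0,0,0]],
    [8,[0,0.2,-80],[0,0,0]],
    [8,[0,0.2,-80],[0,0,0]],
    [8,[0,0.2,-80],[0,0,0]],
    [8,[0,0.2,-80],[0,0,0]],
  ],
)

```text
time_s: 19.3
eef_pos: [440.7, -39.0, 19.0]
ee_rot: [0.001, -0.106, 0.994, -0.0]
force: [0.2, 0.1, 6.7]
grip_width: 0.105
grip_force: 39.7
```

Request:
apply_moves(
  targets=[
    [8,[6,-1,0],[0,0,0]],
    [8,[18,-3,0],[0,0,-1.5]],
    [8,[32,-5,0],[0,0,-3]],
    [8,[46,-7,0],[0,0,-4.5]],
    [8,[60,-9,0],[0,0,-6]],
    [8,[74,-12,0],[0,0,-7.5]],
    [8,[88,-15,0],[0,0,-9]],
    [8,[102,-18,0],[0,0,-10.5]],
    [8,[116,-20,0],[0,0,-12]],
    [8,[130,-22,0],[0,0,-13.5]],
    [8,[144,-25,0],[0,0,-15]],
    [8,[158,-28,0],[0,0,-16.5]],
    [8,[172,-30,0],[0,0,-18.3]],
    [8,[184,-31.6,0],[0,0,-18.3]],
    [8,[191,-31.6,0],[0,0,-18.3]],
    [8,[194.3,-31.6,0],[0,0,-18.3]],
    [8,[194.3,-31.6,0],[0,0,-18.3]],
    [8,[194.3,-31.6,0],[0,0,-18.3]],
  ],
)

```text
time_s: 21.1
eef_pos: [634.8, -70.6, 19.1]
ee_rot: [0.001, 0.054, 0.999, -0.0]
force: [-0.1, 0.2, 5.2]
grip_width: 0.103
grip_force: 39.5
```

Request:
apply_moves(
  targets=[
    [25,[0,0,0],[0,0,0]],
    [25,[0,0,0],[0,0,0]],
    [25,[0,0,0],[0,0,0]],
    [25,[0,0,10],[0,0,0]],
    [25,[0,0,40],[0,0,0]],
    [30,[-10,-10,80],[0,0,3]],
    [40,[-40,-45,80],[0,0,4.7]],
    [40,[-75,-80,80],[0,0,4.7]],
    [40,[-110,-115,80],[0,0,4.7]],
    [40,[-145,-155,80],[0,0,4.7]],
    [40,[-175,-190,80],[0,0,4.7]],
    [40,[-183.5,-201.6,80],[0,0,4.7]],
    [40,[-183.5,-201.6,80],[0,0,4.7]],
    [40,[-183.5,-201.6,80],[0,0,4.7]],
  ],
)

```text
time_s: 22.5
eef_pos: [451.5, -271.6, 98.7]
ee_rot: [0.0, 0.013, 1.0, -0.0]
force: [0.1, 0.3, -0.2]
grip_width: 0.47
grip_force: 0.0
```

```bash
python3 mods.py
```

```text
[ 451.5 -271.6   98.7] [ 0.     0.013  1.    -0.   ] w 40.0 t 22.5
scene conn [646.8  61.6] [647.   61.6] 28 9 -5.7 208
scene conn [633.  -69.3] [633.  -69.4] 28 8 -6.0 195
scene conn [ 451.1 -272. ] [ 450.6 -271.7] 27 8 -2.1 164
scene grey [643.5  61.1] [643.2  61.5] 76 28 -6.0 2023
scene grey [630.3 -70.7] [629.5 -70. ] 77 30 -6.3 2048
scene grey [ 677.2 -298.6] [ 677.3 -298.3] 56 54 53.9 2332
scene grey [ 446.5 -274.5] [ 446.5 -273.6] 78 32 -1.2 2073
top conn [634.3 -71.2] [634.1 -71.3] 30 12 -5.6 354
top conn [648.7  60.8] [648.8  60.9] 32 14 -4.4 394
top grey [383.8  48. ] [375.9  47.7] 97 49 -90.0 2480
top grey [449.3  72.9] [450.9  73.8] 65 56 -60.2 1541
top grey [631.6 -69.9] [631.4 -70.1] 79 31 -7.0 2283
top grey [646.  61.] [645.6  61.1] 79 31 -6.7 2273
top grey [670.4 163.6] [667.1 162.4] 80 45 14.6 1421
top grey [ 682.7 -296.8] [ 682.3 -296.5] 54 53 -48.3 2271
```

Request:
apply_moves(
  targets=[
    [40,[-0.2,-0.5,-40],[0,0,0]],
    [40,[-0.2,-0.5,-65],[0,0,0]],
    [40,[-0.2,-0.5,-78],[0,0,0]],
    [40,[-0.2,-0.5,-79.5],[0,0,0]],
    [40,[-0.2,-0.5,-79.5],[0,0,0]],
    [8,[-0.2,-0.5,-79.5],[0,0,0]],
    [8,[-0.2,-0.5,-79.5],[0,0,0]],
    [8,[-0.2,-0.5,-79.5],[0,0,0]],
    [8,[-0.2,-0.5,-79.5],[0,0,0]],
    [8,[-0.2,-0.5,-79.5],[0,0,0]],
    [8,[-0.2,-0.5,-79.5],[0,0,0]],
  ],
)

```text
time_s: 23.7
eef_pos: [451.2, -273.0, 19.9]
ee_rot: [0.001, 0.013, 1.0, -0.001]
force: [-0.3, 1.3, 6.5]
grip_width: 0.106
grip_force: 39.6
```

Request:
apply_moves(
  targets=[
    [8,[5,4,0],[0,0,0]],
    [8,[16,12,0],[0,0,0]],
    [8,[29,22,0],[0,0,-1]],
    [8,[42,32,0],[0,0,-2]],
    [8,[55,42,0],[0,0,-3]],
    [8,[68,52,0],[0,0,-4]],
    [8,[81,62,0],[0,0,-4.7]],
    [8,[94,72,0],[0,0,-4.7]],
    [8,[107,82,0],[0,0,-4.7]],
    [8,[120,92,0],[0,0,-4.7]],
    [8,[133,102,0],[0,0,-4.7]],
    [8,[146,112,0],[0,0,-4.7]],
    [8,[158,122,0],[0,0,-4.7]],
    [8,[168,130,0],[0,0,-4.7]],
    [8,[174,134.5,0],[0,0,-4.7]],
    [8,[176.2,135.7,0],[0,0,-4.7]],
    [8,[176.2,135.7,0],[0,0,-4.7]],
    [8,[176.2,135.7,0],[0,0,-4.7]],
  ],
)

```text
time_s: 25.5
eef_pos: [627.4, -136.9, 19.9]
ee_rot: [0.001, 0.054, 0.999, -0.0]
force: [-1.2, 0.3, 5.6]
grip_width: 0.11
grip_force: 39.4
```

Request:
apply_moves(
  targets=[
    [25,[0,0,0],[0,0,0]],
    [25,[0,0,0],[0,0,0]],
    [25,[0,0,0],[0,0,0]],
    [25,[0,0,10],[0,0,0]],
    [25,[0,0,45],[0,0,0]],
    [30,[0,-10,90],[0,0,0]],
    [40,[-15,-45,130],[0,0,0]],
    [40,[-30,-90,130],[0,0,2.6]],
    [40,[-50,-135,130],[0,0,2.6]],
    [40,[-65,-180,130],[0,0,2.6]],
    [40,[-80,-225,130],[0,0,2.6]],
    [40,[-100,-270,130],[0,0,2.6]],
    [40,[-115,-310,130],[0,0,2.6]],
    [40,[-122,-325,130],[0,0,2.6]],
    [40,[-122,-325,130],[0,0,2.6]],
  ],
)

```text
time_s: 27.0
eef_pos: [503.6, -463.6, 149.0]
ee_rot: [0.0, 0.032, 0.999, -0.0]
force: [0.4, -0.5, 0.4]
grip_width: 0.471
grip_force: 0.0
```

```bash
python3 mods.py; python3 - <<'E'
from h import *
for n in("scene","top"):
    t=cv2.imread(f"pics/{n}_l.png"); P=cloud(n,capture(n)[1]).reshape(-1,3); P=P[np.isfinite(P[:,0])]
    c=P[(P[:,2]>64)&(P[:,2]<88)&(P[:,1]<-390)&(P[:,1]>-530)&(P[:,0]>430)&(P[:,0]<580)]; print("hh",len(c),cv2.minAreaRect(np.float32(c[:,:2])))
    for g in blobs(n,t,lambda h:(h[...,2]>110)&(h[...,1]<60),(400,620,-560,-360),44,9000): print("top",g)
a=cv2.imread("pics/scene_l.png")
a=a[110:300,60:340]; cv2.imwrite("pics/c8.png",cv2.resize(a,None,fx=2.8,fy=2.8,interpolation=cv2.INTER_CUBIC))
E
```

```text
[ 503.6 -463.6  149. ] [ 0.     0.032  0.999 -0.   ] w 40.0 t 27.0
scene conn [647.   61.7] [647.   61.5] 28 9 -7.0 201
scene conn [633.  -69.4] [633.1 -69.4] 28 8 -6.1 186
scene conn [ 627.3 -135.9] [ 627.2 -135.7] 27 8 -4.9 176
scene grey [643.3  61.2] [643.2  61.5] 76 28 -6.0 2003
scene grey [630.3 -70.8] [629.5 -70. ] 77 30 -6.6 2030
scene grey [ 624.1 -137.6] [ 623.5 -136.6] 76 31 -6.3 2042
scene grey [ 677.3 -298.5] [ 677.3 -298.4] 56 54 47.5 2328
top conn [ 369.4 -310.1] [ 366.8 -312.7] 40 20 89.9 431
top conn [ 629.1 -136.2] [ 629.2 -136.5] 30 12 -6.1 315
top conn [634.3 -71.2] [634.1 -71.3] 30 12 -5.6 352
top conn [648.7  60.8] [648.9  60.9] 32 14 -4.4 394
top grey [445.5  70.3] [445.3  70.7] 64 64 -4.5 3216
top grey [ 625.8 -136.6] [ 625.1 -136.7] 79 30 -6.3 2250
top grey [631.6 -70. ] [631.4 -70.1] 79 31 -7.1 2284
top grey [646.   61.2] [645.6  61.1] 79 31 -6.3 2270
top grey [670.4 163.6] [667.  162.4] 80 44 14.1 1415
top grey [ 682.7 -296.8] [ 682.3 -296.5] 54 53 -48.3 2269
hh 167 ((504.3098449707031, -461.70965576171875), (18.264184951782227, 103.00784301757812), 85.0830307006836)
top {'c': array([ 509.9, -462.5]), 'm': array([ 510.7, -462. ]), 'L': 229, 'W': 150, 'ang': -3.0, 'A': 32044, 'px': array([128. , 163.7])}
hh 44 ((530.9104614257812, -462.27197265625), (6.249052047729492, 45.24778366088867), 85.9848403930664)
top {'c': array([ 493.5, -475.3]), 'm': array([ 458.4, -503.1]), 'L': 188, 'W': 170, 'ang': 0.0, 'A': 14609, 'px': array([474.7, 225.7])}
top {'c': array([ 528.7, -464.6]), 'm': array([ 555. , -445.6]), 'L': 192, 'W': 148, 'ang': -3.7, 'A': 15261, 'px': array([450.4, 195.8])}
```

View pics/c8.png

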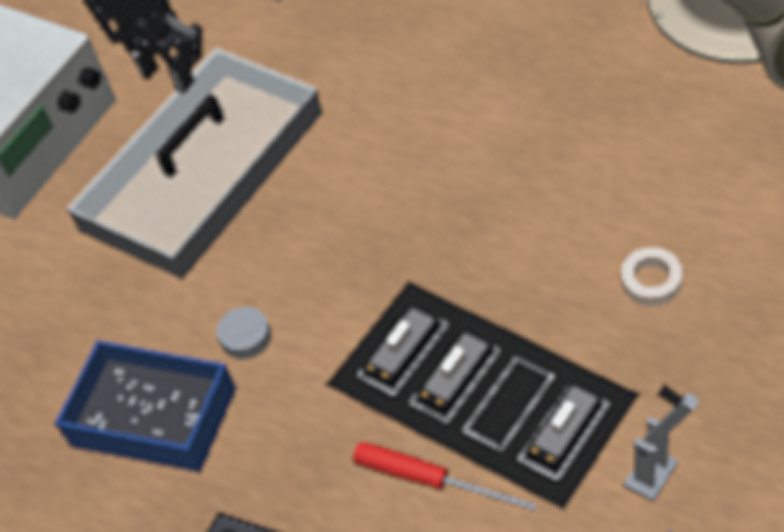

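The crop shows three modules inside bays 0, 1 and 3, and the gripper above the hood handle. All connectors are within about 1.5 mm of their bay centres. Now I'll grip the hood.

Request:
apply_moves(
  targets=[
    [40,[1.4,1.2,-40],[0,0,0]],
    [40,[1.4,1.2,-70],[0,0,0]],
    [40,[1.4,1.2,-88],[0,0,0]],
    [40,[1.4,1.2,-91],[0,0,0]],
    [40,[1.4,1.2,-91],[0,0,0]],
    [8,[1.4,1.2,-91],[0,0,0]],
    [8,[1.4,1.2,-91],[0,0,0]],
    [8,[1.4,1.2,-91],[0,0,0]],
    [8,[1.4,1.2,-91],[0,0,0]],
    [8,[1.4,1.2,-91],[0,0,0]],
    [8,[1.4,1.2,-91],[0,0,0]],
  ],
  squeeze=100,
)

```text
time_s: 28.3
eef_pos: [506.9, -461.4, 59.9]
ee_rot: [0.001, 0.031, 1.0, -0.001]
force: [0.4, 0.7, 5.4]
grip_width: 0.116
grip_force: 94.7
```

Request:
apply_moves(
  targets=[
    [8,[0,0,5],[0,0,0]],
    [8,[0,0,15],[0,0,0]],
    [8,[0,0,30],[0,0,0]],
    [8,[0,0,50],[0,0,0]],
    [8,[0,0,70],[0,0,0]],
    [8,[0,0,85],[0,0,0]],
    [8,[0,0,85],[0,0,0]],
    [8,[0,0,85],[0,0,0]],
  ],
)

```text
time_s: 29.1
eef_pos: [506.2, -460.5, 142.9]
ee_rot: [0.0, 0.031, 1.0, 0.0]
force: [0.4, -0.1, -5.0]
grip_width: 0.115
grip_force: 93.9
```

Request:
apply_moves(
  targets=[
    [8,[5,15,0],[0,0,-4]],
    [8,[12,35,0],[0,0,-10]],
    [8,[20,60,0],[0,0,-16]],
    [8,[28,85,0],[0,0,-22]],
    [8,[36,110,0],[0,0,-28]],
    [8,[44,135,0],[0,0,-34]],
    [8,[52,160,0],[0,0,-40]],
    [8,[60,185,0],[0,0,-46]],
    [8,[68,210,0],[0,0,-52]],
    [8,[76,235,0],[0,0,-58]],
    [8,[84,260,0],[0,0,-64]],
    [8,[92,285,0],[0,0,-70]],
    [8,[100,310,0],[0,0,-76]],
    [8,[106,330,0],[0,0,-82]],
    [8,[110,340,0],[0,0,-88]],
    [8,[112,345,0],[0,0,-92.5]],
    [8,[112,345,0],[0,0,-92.5]],
    [8,[112,345,0],[0,0,-92.5]],
  ],
)

```text
time_s: 30.9
eef_pos: [617.9, -115.7, 142.1]
ee_rot: [-0.001, 0.743, 0.67, -0.0]
force: [0.0, -0.8, -3.6]
grip_width: 0.117
grip_force: 94.0
```

```bash
python3 - <<'E'
from h import *
s=ctrl.sense(); print(s["eef_pos"],s["grip_width"],s["grip_force"],s["force"])
t,d=capture("scene"); cv2.imwrite("pics/scene_h.png",t); P=cloud("scene",d).reshape(-1,3); P=P[np.isfinite(P[:,0])]
c=P[(P[:,2]>118)&(P[:,2]<136)&(P[:,1]<60)&(P[:,1]>-280)&(P[:,0]>520)&(P[:,0]<720)]; print(len(c),np.median(c,0),cv2.minAreaRect(np.float32(c[:,:2])))
cv2.imwrite("pics/c9.png",cv2.resize(t[90:300,60:340],None,fx=2.8,fy=2.8,interpolation=cv2.INTER_CUBIC))
E
```

```text
[ 617.91859403 -115.74173966  142.10305334] 0.11736570062782355 93.95918726921082 [ 0.02106283 -0.8014335  -3.55608687]
3655 [636.59111047 -82.53217778 125.80983806] ((619.4144897460938, -111.68768310546875), (276.6340637207031, 147.9931640625), 84.25765991210938)
```

View pics/c9.png

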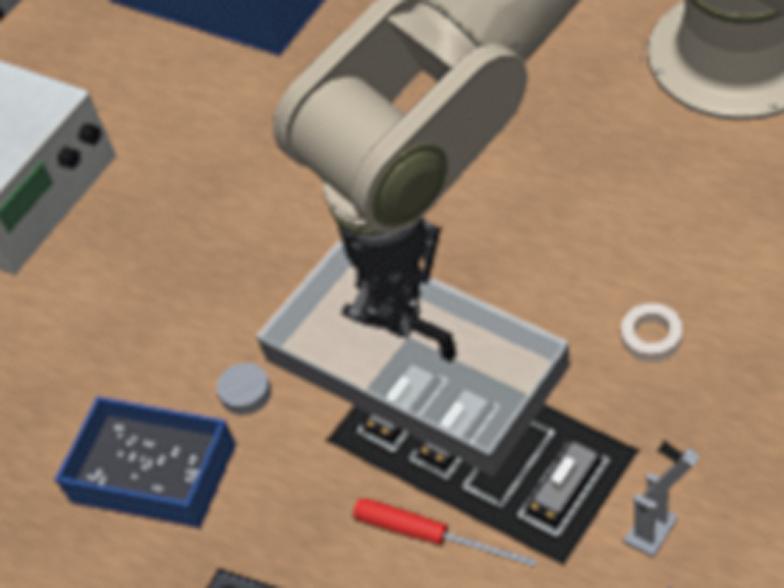

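The crop shows the hood hanging level over the modules, turned to the mat's direction. I'll move over the mat centre and measure again before lowering.

Request:
apply_moves(
  targets=[
    [8,[5,18,0],[0,0,-0.3]],
    [8,[10,38,0],[0,0,-0.3]],
    [8,[15,58,0],[0,0,-0.3]],
    [8,[19,72,0],[0,0,-0.3]],
    [8,[19.7,75.2,-10],[0,0,-0.3]],
    [8,[19.7,75.2,-25],[0,0,-0.3]],
    [8,[19.7,75.2,-35],[0,0,-0.3]],
    [8,[19.7,75.2,-35],[0,0,-0.3]],
    [8,[19.7,75.2,-35],[0,0,-0.3]],
  ],
)

```text
time_s: 31.85
eef_pos: [638.0, -41.0, 107.9]
ee_rot: [0.0, 0.745, 0.667, -0.0]
force: [-0.0, 0.1, -3.9]
grip_width: 0.115
grip_force: 93.9
```

```bash
cat > hood.py <<'E'
from h import *
s=ctrl.sense(); print(s["eef_pos"],s["ee_rot"].round(3),s["grip_width"],s["grip_force"],s["force"])
rim=s["eef_pos"][2]-59.9
import sys
if len(sys.argv)>1: rim=float(sys.argv[1])
z=rim+44
for n in("scene","top"):
    t,d=capture(n); cv2.imwrite(f"pics/{n}_h.png",t); Q=cloud(n,d); P=Q.reshape(-1,3); P=P[np.isfinite(P[:,0])]
    c=P[(abs(P[:,2]-z)<7)&(P[:,1]<135)&(P[:,1]>-210)&(P[:,0]>540)&(P[:,0]<735)]
    # mat frame
    a=np.radians(-6.1); R=np.array([[np.cos(a),-np.sin(a)],[np.sin(a),np.cos(a)]]); m=(c[:,:2]-[637.9,-37.5])@R
    print(n,len(c),"z",np.median(c[:,2]).round(1),"rect",cv2.minAreaRect(np.float32(c[:,:2])))
    print("  mat-frame x range",np.percentile(m[:,0],[.5,2,98,99.5]).round(1),"y",np.percentile(m[:,1],[.5,2,98,99.5]).round(1))
E
python3 hood.py
```

```text
[638.02509559 -40.96790938 107.85047388] [ 0.     0.745  0.667 -0.   ] 0.1147581367643812 93.87474060058594 [-0.0278509   0.0575485  -3.94733295]
scene 3735 z 91.6 rect ((639.5416870117188, -36.27911376953125), (274.9107360839844, 146.9020233154297), 83.51421356201172)
  mat-frame x range [-69.7 -66.6  73.1  74.4] y [-133.7 -130.   135.   137.4]
top 1716 z 92.5 rect ((639.6093139648438, -38.06047058105469), (272.7022705078125, 145.2418670654297), 83.6485824584961)
  mat-frame x range [-70.5 -68.8  71.2  73.5] y [-136.5 -135.5  133.8  135.4]
```

Request:
apply_moves(
  targets=[
    [8,[-1.5,-0.3,-10],[0,0,0.3]],
    [8,[-1.5,-0.3,-22],[0,0,0.3]],
    [8,[-1.5,-0.3,-34],[0,0,0.3]],
    [8,[-1.5,-0.3,-42],[0,0,0.3]],
    [8,[-1.5,-0.3,-46],[0,0,0.3]],
    [8,[-1.5,-0.3,-48.5],[0,0,0.3]],
    [8,[-1.5,-0.3,-48.5],[0,0,0.3]],
    [8,[-1.5,-0.3,-48.5],[0,0,0.3]],
  ],
)

```text
time_s: 32.75
eef_pos: [636.6, -40.7, 59.9]
ee_rot: [0.0, 0.743, 0.669, 0.0]
force: [-2.6, 0.3, 1.9]
grip_width: 0.12
grip_force: 94.7
```

```bash
python3 hood.py 0
```

```text
[636.63384519 -40.72839748  59.88668978] [0.    0.743 0.669 0.   ] 0.1202751815537722 94.73356604576111 [-2.59570392  0.26698275  1.87495246]
scene 3559 z 43.5 rect ((637.787109375, -36.612884521484375), (276.0776062011719, 149.3604736328125), 84.0462646484375)
  mat-frame x range [-72.2 -68.3  71.3  72.6] y [-133.8 -129.6  134.9  137.4]
top 1578 z 44.0 rect ((637.759521484375, -37.38337707519531), (272.08624267578125, 144.99232482910156), 83.34196472167969)
  mat-frame x range [-71.7 -70.2  68.9  70.9] y [-135.6 -134.8  133.6  135.3]
```

The hood is seated: rim on the bench, centred within 1 mm or so. I'll release it and triangulate the clamp.

Request:
apply_moves(
  targets=[
    [30,[0,0,0],[0,0,0]],
    [30,[0,0,0],[0,0,0]],
    [30,[0,0,0],[0,0,0]],
    [30,[0,0,15],[0,0,0]],
    [30,[0,0,50],[0,0,0]],
    [30,[-20,0,95],[0,0,0]],
    [30,[-65,20,125],[0,0,0]],
    [20,[-110,50,125],[0,0,0]],
    [10,[-155,80,125],[0,0,0]],
    [0,[-180,120,125],[0,0,0]],
    [0,[-180,165,125],[0,0,0]],
    [0,[-180,210,125],[0,0,0]],
    [0,[-180,255,125],[0,0,0]],
    [0,[-180,290,125],[0,0,0]],
    [0,[-180,290,125],[0,0,0]],
  ],
)

```text
time_s: 34.35
eef_pos: [456.1, 252.7, 185.4]
ee_rot: [0.0, 0.742, 0.67, 0.001]
force: [-0.5, -0.6, -0.0]
grip_width: -0.001
grip_force: 0.0
```

```bash
python3 hood.py 0; python3 - <<'E'
from h import *
print("tip",tri((306,253.3),(231,164))," piv?",tri((294,261.7),(251.2,171.7)))
p=np.array([659.2,161.4,75]); 
a=np.radians(-6.1); yv=np.array([-np.sin(a),np.cos(a),0])
for r in(0,85,96,112): print(r,[proj(n,p+r*(np.sin(.57)*yv+np.cos(.57)*np.array([0,0,1])))[0].round(1).tolist() for n in("scene","top")])
s=cv2.imread("pics/scene_h.png"); t=cv2.imread("pics/top_h.png")
o=np.hstack([cv2.resize(s[230:300,270:330],None,fx=6,fy=6,interpolation=cv2.INTER_CUBIC),cv2.resize(t[145:215,215:275],None,fx=6,fy=6,interpolation=cv2.INTER_CUBIC)])
cv2.imwrite("pics/c10.png",o)
E
```

```text
[456.08341832 252.6525358  185.36838652] [0.    0.742 0.67  0.001] -0.0009862704339625294 0.0 [-0.50930346 -0.58350922 -0.01578484]
scene 4075 z 43.5 rect ((638.54345703125, -36.77848815917969), (274.6370544433594, 148.69097900390625), 84.01593017578125)
  mat-frame x range [-71.6 -69.2  71.5  72.7] y [-134.2 -129.4  134.3  137.2]
top 3884 z 44.1 rect ((638.3549194335938, -37.93156433105469), (272.35821533203125, 145.569580078125), 83.83323669433594)
  mat-frame x range [-71.6 -70.2  69.6  72.1] y [-135.2 -131.7  130.4  134.5]
tip (array([663.95701637, 198.47904922, 176.39171925]), np.float64(2.394946121778768))  piv? (array([659.01213609, 156.96708354,  97.99417015]), np.float64(17.729807464008402))
0 [[292.1, 266.3], [247.7, 175.1]]
85 [[308.3, 260.5], [229.0, 167.6]]
96 [[310.5, 259.7], [226.4, 166.5]]
112 [[313.8, 258.5], [222.6, 165.0]]
```

View pics/c10.png

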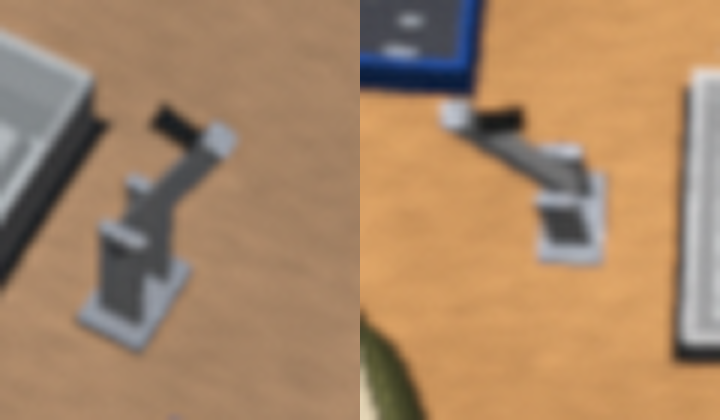

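The crop shows the clamp arm end at scene pixel (307,253) and top pixel (231,164), about (664,198,176) in world, with its foot facing the mat. I'll push it over with shut fingers from its outer side.

Request:
apply_moves(
  targets=[
    [0,[40,5,0],[0,0,0]],
    [0,[85,7,0],[0,0,0]],
    [0,[130,7,0],[0,0,0]],
    [0,[170,7,0],[0,0,0]],
    [0,[205,2,0],[0,0,0]],
    [0,[214,-3,-20],[0,0,0]],
    [0,[214,-3,-35],[0,0,0]],
    [0,[213,-13,-35],[0,0,0]],
    [0,[212,-23,-35],[0,0,0]],
    [0,[211,-31,-35],[0,0,0]],
    [0,[210,-39,-35],[0,0,0]],
    [0,[209,-47,-35],[0,0,0]],
    [0,[209,-54,-35],[0,0,0]],
    [0,[208,-61,-35],[0,0,0]],
    [0,[207,-68,-35],[0,0,0]],
    [0,[206,-76,-35],[0,0,0]],
  ],
)

```text
time_s: 36.05
eef_pos: [662.4, 172.9, 149.3]
ee_rot: [-0.0, 0.743, 0.669, 0.0]
force: [0.6, 1.8, 1.6]
grip_width: 0.0
grip_force: 0.8
```

Request:
apply_moves(
  targets=[
    [0,[-1,-9,1],[0,0,0]],
    [0,[-2,-17,1],[0,0,0]],
    [0,[-3,-27,-1],[0,0,0]],
    [0,[-4,-36,-4],[0,0,0]],
    [0,[-5,-45,-9],[0,0,0]],
    [0,[-5.5,-53,-15],[0,0,0]],
    [0,[-6.5,-61,-22],[0,0,0]],
    [0,[-7,-67,-30],[0,0,0]],
    [0,[-7.5,-72,-39],[0,0,0]],
    [0,[-8,-76,-48],[0,0,0]],
    [0,[-8,-76,-48],[0,0,0]],
  ],
)

```text
time_s: 37.15
eef_pos: [653.9, 96.7, 99.5]
ee_rot: [-0.001, 0.744, 0.669, -0.001]
force: [0.0, 0.0, -0.0]
grip_width: -0.007
grip_force: 0.0
```

```bash
python3 - <<'E'
from h import *
s=cv2.resize(capture("scene")[0][210:300,210:330],None,fx=6,fy=6,interpolation=cv2.INTER_CUBIC); cv2.imwrite("pics/c11.png",s)
E
```

```text
(no output)
```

View pics/c11.png

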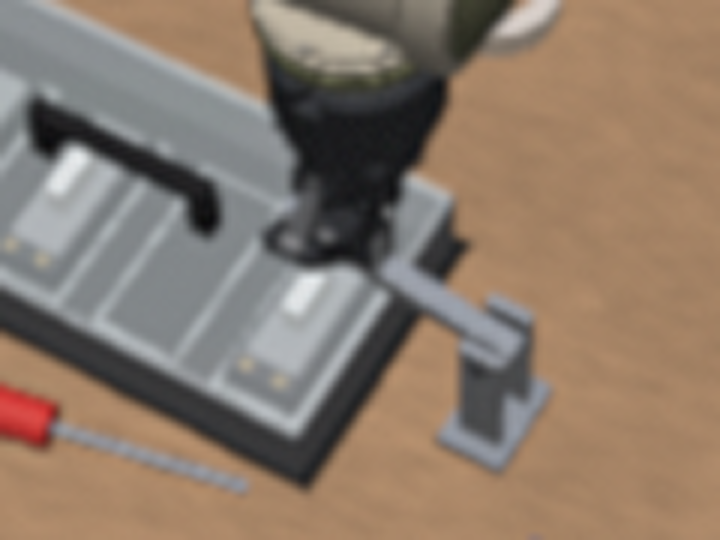

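The crop shows the arm going down over the hood under the fingertips. I'll press it home.

Request:
apply_moves(
  targets=[
    [0,[-0.3,-2,-6],[0,0,0]],
    [0,[-0.5,-4,-11],[0,0,0]],
    [0,[-0.5,-4,-15],[0,0,0]],
    [0,[-0.5,-4,-18],[0,0,0]],
    [0,[-0.5,-4,-20],[0,0,0]],
    [0,[-0.5,-4,-21],[0,0,0]],
    [0,[-0.5,-4,-21],[0,0,0]],
  ],
)

```text
time_s: 37.9
eef_pos: [654.0, 93.2, 81.1]
ee_rot: [0.0, 0.743, 0.669, -0.0]
force: [-2.9, -1.5, 5.5]
grip_width: -0.001
grip_force: 2.9
```

Request:
apply_moves(
  targets=[
    [0,[0,0,-1],[0,0,0]],
    [0,[0,0,-2],[0,0,0]],
    [0,[0,0,-3],[0,0,0]],
    [0,[0,0,-4],[0,0,0]],
    [0,[0,0,-4],[0,0,0]],
  ],
)

```text
time_s: 38.4
eef_pos: [654.3, 93.2, 80.5]
ee_rot: [0.001, 0.743, 0.669, 0.0]
force: [-12.8, -2.2, 28.3]
grip_width: 0.003
grip_force: 14.0
```

Request:
apply_moves(
  targets=[
    [0,[0,0,5],[0,0,0]],
    [0,[0,0,30],[0,0,0]],
    [0,[0,0,75],[0,0,0]],
    [0,[-30,0,115],[0,0,0]],
    [0,[-75,0,130],[0,0,0]],
    [0,[-120,10,130],[0,0,0]],
    [0,[-165,30,130],[0,0,0]],
    [0,[-210,60,130],[0,0,0]],
    [0,[-250,90,130],[0,0,0]],
    [0,[-280,130,130],[0,0,0]],
    [0,[-300,170,130],[0,0,0]],
    [0,[-300,170,130],[0,0,0]],
  ],
)

```text
time_s: 39.6
eef_pos: [351.1, 266.9, 206.6]
ee_rot: [-0.001, 0.741, 0.671, 0.0]
force: [0.3, -0.6, -0.6]
grip_width: -0.001
grip_force: 0.0
```

```bash
python3 hood.py 0; python3 - <<'E'
from h import *
a=cv2.imread("pics/scene_h.png"); cv2.imwrite("pics/c12.png",cv2.resize(a[150:320,160:520],None,fx=2.2,fy=2.2,interpolation=cv2.INTER_CUBIC))
t,d=capture("top"); P=cloud("top",d).reshape(-1,3); P=P[np.isfinite(P[:,0])]
c=P[(abs(P[:,0]-655)<16)&(P[:,2]>60)&(P[:,1]>40)&(P[:,1]<170)]
for y in range(40,170,10):
    q=c[(c[:,1]>=y)&(c[:,1]<y+10)]; print(y,len(q),np.median(q,0).round(0) if len(q) else "")
E
```

```text
[351.06806867 266.94268871 206.56586858] [-0.001  0.741  0.671  0.   ] -0.0014370016137038243 0.0 [ 0.27123478 -0.6400776  -0.59804963]
scene 3925 z 43.5 rect ((637.656005859375, -36.214019775390625), (274.8155212402344, 148.0980224609375), 84.02913665771484)
  mat-frame x range [-72.2 -69.1  71.3  72.5] y [-133.8 -129.4  133.7  137.2]
top 3796 z 44.1 rect ((638.3965454101562, -37.66502380371094), (271.783447265625, 145.91783142089844), 83.91088104248047)
  mat-frame x range [-71.7 -70.2  69.8  72.4] y [-135.3 -131.7  129.9  133.9]
40 2 [650.  50.  83.]
50 14 [647.  56.  81.]
60 16 [647.  65.  80.]
70 19 [651.  74.  82.]
80 16 [652.  86.  81.]
90 15 [652.  95.  81.]
100 19 [653. 104.  81.]
110 16 [654. 115.  79.]
120 17 [656. 125.  81.]
130 16 [655. 136.  80.]
140 17 [659. 145.  80.]
150 38 [658. 154.  81.]
160 32 [653. 165.  81.]
```

View pics/c12.png

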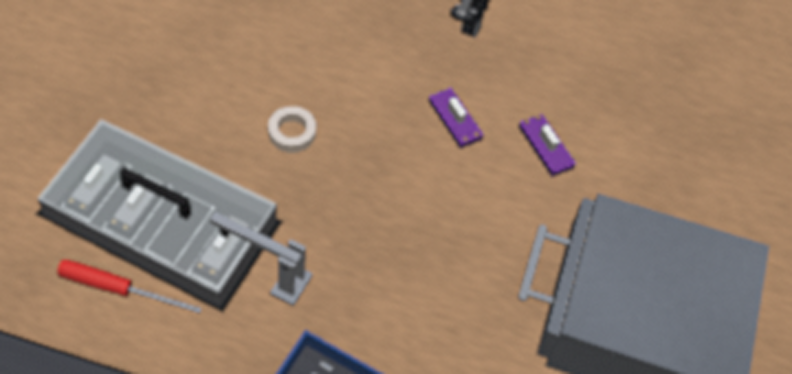

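The final view shows the hood centred over the mat with three modules in their bays, the clamp level over it (top at 81 mm), and the drawer shut. The tape, tin, screwdriver and purple look-alikes were not touched. I'll hand it in.

```bash
python3 -c "
from rig import ctrl
print(ctrl.finish_job())"
```

```text
the job is handed in; nothing more can be done
None
```

The job is handed in after about 40 s of robot time: the level is in the shut drawer, all three modules sit in bays 0, 1 and 3, the hood is centred on the mat, and the clamp is fully down; I have no judging result.

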